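# Put the mould in the degassing chamber under vacuum

### The job

The mould in the vacuum chamber is ready for degassing: with a fingertip, push the lever of the vent valve (the one that ends in the short open silencer) fully shut, crosswise to its pipe, and then push the lever of the pump valve (the one with the hose) fully open, in line with its pipe. Push each lever gently onto its stop without forcing or squeezing it; pick nothing up, and see that everything else on the lid and the bench stays where it stands.

Things in the scene. Friction and masses are not known exactly. Their poses are not given: they have to be found in the camera images.
- chamber: Vacuum chamber, fixed: steel pot 200 mm across, clear lid 220 mm across, lid top 178 mm above the bench. Origin at the centre of its underside, z up. On the lid a brass cross (pipe axis 212 mm up) carries a dial gauge, 52 mm across, top at 262 mm; a ball valve is screwed into each side of it, the vent valve on the chamber's +y, the pump valve on -y.
- vent_outlet (a point): Open end of the vent valve's short pointed silencer, 105 mm from the chamber's axis on +y, 212 mm above the bench. All pipework stays below 225 mm, under the levers
- pump_outlet (a point): Where the black hose (16 mm thick) leaves the pump valve, 94 mm from the chamber's axis on -y, 212 mm above the bench. The hose bends down outside the lid at 142 mm and goes through a grommet in the bench
- vent_valve (a joint): Vent lever, about a vertical axis. 0 = fully shut, at its stop: crosswise to its pipe, pointing to the chamber's +x. 1.571 = fully open, at its other stop: in line with its pipe, pointing outwards to the chamber's +y. Grows anticlockwise seen from above (shut it clockwise). Stiff, about 0.28 N m (5 N at 58 mm from the pivot), stays where it is left. Starts more than half open
- pump_valve (a joint): Pump lever, same make, about a vertical axis. 0 = fully shut, at its stop: crosswise to its pipe, pointing to the chamber's -x. 1.571 = fully open, at its other stop: in line with its pipe, pointing outwards to the chamber's -y, above the hose. Grows anticlockwise seen from above (open it anticlockwise). Same stiffness. Starts shut or nearly so
- vent_pivot (a point): Point on the vent lever's turning axis at the lever's mid-height: 52 mm from the chamber's axis on +y, 246.5 mm above the bench
- vent_lever_tip (a point): Middle of the outer end of the vent lever, 85 mm from its pivot, at mid-height. The lever is a straight flat bar from the pivot to here; its black plastic sleeve covers 27 to 85 mm from the pivot, is 16 mm wide and 10 mm thick (241.5 to 251.5 mm above the bench)
- pump_pivot (a point): Point on the pump lever's turning axis at the lever's mid-height: 52 mm from the chamber's axis on -y, 246.5 mm above the bench
- pump_lever_tip (a point): Middle of the outer end of the pump lever, 85 mm from its pivot; same lever as the vent's
- lid_cup: small white plastic mixing cup standing on the chamber's lid, 40 mm across, 42 mm tall; origin at the centre of its underside
- resin_bottle: white plastic resin bottle beside the chamber, 68 mm across, 190 mm tall; origin at the centre of its underside
- paper_cup: paper mixing cup beside the chamber, 74 mm across, 90 mm tall; origin at the centre of its underside
- mould: closed two-part grey mould block with two rubber bands, 80 x 60 x 45 mm, beside the chamber; origin at the centre of its underside
- brush: flat brush lying on the bench beside the chamber, 150 mm long; origin under its middle, handle to its -x
- figurine: grey cast figurine, 52 mm across, 111 mm tall, at the left of the bench; origin at the centre of its underside
- tape: roll of yellow tape lying flat, 90 mm across, 24 mm tall, at the right of the bench; origin at the centre of its underside
- hardener_bottle: small clear bottle, 56 mm across, 140 mm tall, at the left of the bench; origin at the centre of its underside

How it is judged:
By the outcome, as a careful person would: the job done as asked, in the order asked, and still so for the second after the job is handed in, with the robot touching nothing.
It also fails if it takes over 56 s, if anything falls off the work surface, if the arm or the gripper's body presses on something with over 40 N, if the wrist force passes 120 N, or if a joint passes its speed limit or range.

### The arm

A 6-joint arm with a two-finger parallel gripper is mounted at the origin on the work surface. World frame = base frame: x ahead of the robot, y to its left, z up, the work surface at z = 0. Lengths are in m, angles in rad, forces in N, time in s.
With the tool pointing down it reaches from about 0.25 to 0.775 m from the base axis. Payload 4 kg.
Tool frame: the origin (TCP) lies at the very end of the fingers, on their centre line; the grasp point (between the pads) lies 19 mm behind it; z points along the fingers, y is the line along which they close (so a half turn about z gives the same grasp; the last joint's range is limited). The gripper opens to 94 mm and grips with 3 to 60 N. Pads are 16 mm wide; open, the fingers measure 119 mm over their backs; the gripper's body (75 mm by 177 mm) begins 78 mm behind the grasp point.
Start: joints at [-1.208, 0.087, 1.371, -0, 1.684, -0.103], TCP at [0.247, -0.491, 0.206] pointing down, gripper open.
Joint ranges: [-3.1, 3.1], [-0.76, 2.03], [0.27, 2.55], [-1.08, 4.22], [0.17, 2.65], [-2.57, 2.57]. Speed limits (rad/s): [2.79, 2.79, 3.14, 3.14, 3.14, 3.14].

### API

Orientations are given as [roll, pitch, yaw] about the fixed x, y, z axes, in that order (R = Rz(yaw) Ry(pitch) Rx(roll)).
In Python, from bench import robot gives the robot as it stands. The module is installed in compiled form; this text tells all that it offers.
- The arm moves only by the tool move_arm, never from a script. Its argument "deltas" is one flat list of numbers, 7 for each row, row after row: the turn, a rotation vector about the tool's x, y, z in rad, then the shift along the tool's x, y, z in cm, then the closure, from -1 (fully open) to 1 (shut). A call has 1 to 8 rows; each row is the pose to reach, as a shift and turn from the pose commanded when the call began, along the tool's axes at that moment; what a row does not reach only later rows make up. A row lasts 1/10 s, in which the tool goes at most 50 mm and 8.59 degrees, less where a joint would pass 70% of its speed; a pose out of reach is approached as far as the arm can. A call with a gripper value outside its range is refused whole. The fingers move at their own pace and stop on an object; the grip force is fixed at half the most. Time passes only in rows, so rows that repeat a pose let the fingers close. It gives the time, the measured TCP pose, the force, the opening and the grip force at its end, in the units of the state.
- robot.get_obs(): the state, without advancing time (a new reading comes with each control period).
- robot.snapshot(name): name is "side" or "top" or "wrist"; returns a dict with "image" (420x560x3 uint8, red, green, blue), "depth" (420x560 float32, m along the optical axis (not along the pixel's ray), 0 where there is no reading), "fov_y" (degrees; the focal length in pixels is half the picture's height over the tangent of half this angle, whatever the lens; pixels are square), "cx", "cy" (the principal point, pixels), "D" ([k1, k2, p1, p2, k3] as OpenCV has them; the pictures are not rectified), "origin" and "orientation" of the camera in the world; the wrist camera has in their place "T_tool_cam" (4x4, takes a point from camera to tool coordinates, whose origin is the TCP and whose axes are the flange's). Camera axes: x right, y up, looking along -z (the intrinsics and any distortion apply to the point x, -y, -z); pixel columns grow to the right and rows downward; lengths in m; the calibration is good to about 2 mm. A picture is of the moment at which its call begins: read the wrist's pose just before it.
- robot.close_job(): hands the job in; it is judged then, once.
The state is a dict: "time": time; "joint_positions": joint angles; "qvel": joint speeds; "joint_torque": joint torques, N m; "tool_pos": TCP position; "ee_rot": TCP orientation; "wrist_force": force on the tool from outside, world axes, zero at the start; "wrist_torque": the same for the moment, N m; "width": finger opening in m; "finger_force": force on a finger pad.
Only numpy, scipy, OpenCV 4.12 (cv2) and the standard library are available. Lean on these libraries where they do the work, as an engineer would, in place of code of your own. Each camera call takes 0.05 s, during which the arm holds its last target. There are 200 camera calls.

## Working session

There is one attempt and no reset: what is moved stays moved. The work goes in short steps, Python scripts to look and compute and a tool call to move; the robot and the scene stay as the last step left them, time stands still between calls to the robot, and variables do not carry over. Pictures are saved under pics/ and viewed, at most 10 in all, crops included, and the job is handed in when it is done.

Besides the shell and the picture viewer there is one more tool, called after "Request:" by a JSON object that holds its "api" and its "payload". move_arm: Moves the arm, as the interface text tells. Its arguments: {"type":"object","properties":{"deltas":{"type":"array","items":{"type":"number"}}},"required":["deltas"]}

```bash
mkdir -p pics
cat > h.py <<'E'
import numpy as np, cv2
from scipy.spatial.transform import Rotation as R
from bench import robot
def cam(s,obs=None):
    f=s["image"].shape[0]/2/np.tan(np.radians(s["fov_y"])/2)
    K=np.array([[f,0,s["cx"]],[0,f,s["cy"]],[0,0,1]])
    if "T_tool_cam" in s:
        T=np.eye(4);T[:3,:3]=R.from_euler("xyz",obs["ee_rot"]).as_matrix();T[:3,3]=obs["tool_pos"]
        T=T@np.array(s["T_tool_cam"]);return K,np.array(s["D"]),T[:3,3],T[:3,:3]
    o=np.array(s["orientation"]);M=o if o.shape==(3,3) else R.from_euler("xyz",o).as_matrix()
    return K,np.array(s["D"]),np.array(s["origin"]),M
def onz(c,uv,z):
    K,D,o,M=c;p=cv2.undistortPoints(np.array(uv,float).reshape(-1,1,2),K,D).reshape(-1,2)
    d=np.c_[p[:,0],-p[:,1],-np.ones(len(p))]@M.T
    return o+d*((z-o[2])/d[:,2])[:,None]
def proj(c,P):
    K,D,o,M=c;q=(np.atleast_2d(P)-o)@M*[1,-1,-1]
    return cv2.projectPoints(q,np.zeros(3),np.zeros(3),K,D)[0].reshape(-1,2)
E
python3 - <<'E'
from h import *
import pickle
o=robot.get_obs();print(o)
for n in("top","side"):
    s=robot.snapshot(n);pickle.dump(s,open(n+".pkl","wb"));print({k:v for k,v in s.items() if k not in("image","depth")})
    cv2.imwrite(f"pics/{n}.png",s["image"][...,::-1])
E
```

```text
{'time': 0.0, 'joint_positions': array([-1.20808289e+00,  8.79323086e-02,  1.37222745e+00, -1.53647179e-05,
        1.68358017e+00, -1.03105169e-01]), 'qvel': array([-0.00095161, -0.00037718, -0.00178088,  0.00131215, -0.00109127,
        0.00058148]), 'joint_torque': array([ 2.20525567e-04, -3.40176165e+01, -3.02428865e+01,  7.17449281e-02,
        3.26940045e-02, -1.56850183e-04]), 'tool_pos': array([ 0.24683181, -0.49090069,  0.20433017]), 'ee_rot': array([-3.13945522e+00, -2.05812364e-04,  4.65816672e-01]), 'wrist_force': array([-0.54956158,  0.09113579, -0.22941014]), 'wrist_torque': array([-0.01604874, -0.01280113, -0.04279535]), 'finger_force': 0.0, 'width': 0.09383036672838126}
{'fov_y': 44.836052477321886, 'cx': 280.4491059116619, 'cy': 205.38650978356617, 'D': array([0.00834146, 0.        , 0.        , 0.        , 0.        ]), 'origin': array([ 0.42855055, -0.00977637,  1.65811367]), 'orientation': array([ 0.07965775,  0.00202121, -1.54864685])}
{'fov_y': 55.55665192142916, 'cx': 275.89403246972006, 'cy': 204.46759216908325, 'D': array([-0.06896164,  0.        ,  0.        ,  0.        ,  0.        ]), 'origin': array([0.35379368, 0.91885055, 0.72023344]), 'orientation': array([ 1.05317728, -0.02116237, -2.92037259])}
```

View pics/top.png

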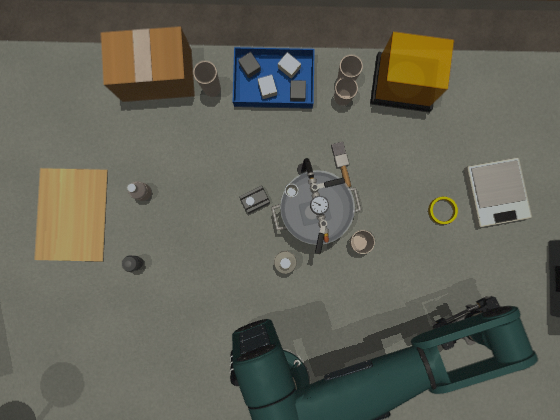

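View pics/side.png

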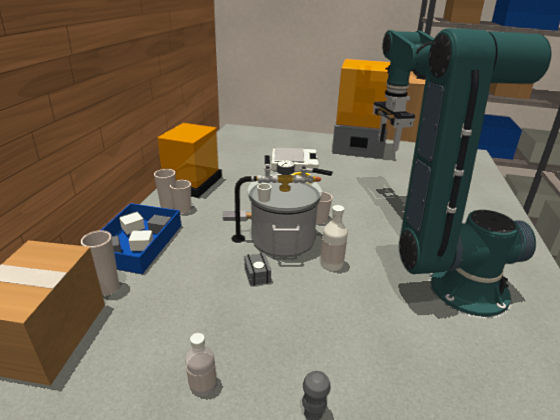

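The top view shows the chamber at about (318,207) with the gauge at (319,205). One black lever is at about (320,242), the other at (330,185), and the hose is at (307,165). I'll enlarge that area.

Run:
```python
from h import *
import pickle
s=pickle.load(open("top.pkl","rb"))
c=s["image"][145:280,235:385]
cv2.imwrite("pics/topc.png",cv2.resize(c,None,fx=5,fy=4.4444,interpolation=cv2.INTER_CUBIC)[...,::-1]) if 0 else cv2.imwrite("pics/topc.png",cv2.resize(c,None,fx=4.4,fy=4.4,interpolation=cv2.INTER_CUBIC)[...,::-1])
C=cam(s)
for n,uv,z in(("gauge",(319,205),.262),("lid",(318,207),.178)):print(n,onz(C,[uv],z))
```

```text
gauge [[ 0.54330614 -0.11049     0.262     ]]
lid [[ 0.54429715 -0.1137298   0.178     ]]
```

View pics/topc.png

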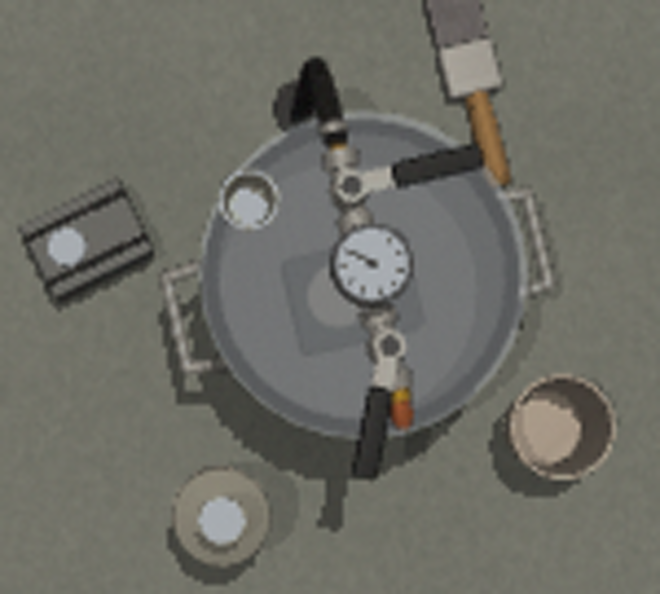

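Run:
```python
from h import *
import pickle
s=pickle.load(open("top.pkl","rb"));C=cam(s)
P={}
for n,uv,z in(("gauge",(372,264),.262),("vp",(389,345),.2515),("vt",(366,477),.2465),("pp",(351,186),.2515),("pt",(484,157),.2465),("sil",(402,426),.212),("lidcup",(248,200),.2),("lid",(363,275),.178)):
    P[n]=onz(C,[np.array(uv)/4.4+[235,145]-.4],z)[0];print(n,P[n].round(4))
y=P["vp"]-P["pp"];print(np.linalg.norm(y[:2]),(P["vp"]+P["pp"])/2, "ydir",np.degrees(np.arctan2(y[1],y[0])))
for a,b in(("vp","vt"),("pp","pt")):
    d=P[b]-P[a];print(np.linalg.norm(d[:2]),np.degrees(np.arctan2(d[1],d[0])))
```

```text
gauge [ 0.5444 -0.1109  0.262 ]
vp [ 0.4945 -0.1231  0.2515]
vt [ 0.4116 -0.1104  0.2465]
pp [ 0.5944 -0.0976  0.2515]
pt [ 0.6154 -0.1819  0.2465]
sil [ 0.4444 -0.1355  0.212 ]
lidcup [ 0.5898 -0.0335  0.2   ]
lid [ 0.5439 -0.1111  0.178 ]
0.10316068282697953 [ 0.54445757 -0.11035081  0.2515    ] ydir -165.65977942529318
0.08389770111548009 171.2635913498173
0.08690697921414263 -76.0555813823405
```

```bash
cat >> h.py <<'E'
import json
def mat(p): return R.from_euler("xyz",[np.pi,0,p[3]])
def rows(cmd,targets,g=1):
    "cmd,targets: [x,y,z,yaw] -> flat rows, rounded; returns commanded pose after the last row"
    R0=mat(cmd);out=[];last=None
    for t in targets:
        rv=(R0.inv()*mat(t)).as_rotvec().round(3);d=(R0.inv().apply(np.array(t[:3])-cmd[:3])*100).round(2)
        out+=[float(v)+0. for v in [*rv,*d,g]];last=[*(np.array(cmd[:3])+R0.apply(d/100)),cmd[3]-rv[2]]
    print(out);json.dump([float(v) for v in last],open("cmd.json","w"));return last
def lin(a,b,n): return [list(np.array(a)+(np.array(b)-a)*(i+1)/n) for i in range(n)]
E
python3 - <<'E'
from h import *
c=[.2470,-.4910,.2060,.466]
a=[.25,-.48,.30,.5]; b=[.39,-.19,.37,1.42]
c=rows(c,lin(c,a,3)); rows(c,lin(c,b,8))
E
```

```text
[0.0, 0.0, -0.011, 0.25, -0.28, -3.13, 1.0, 0.0, 0.0, -0.023, 0.51, -0.57, -6.27, 1.0, 0.0, 0.0, -0.034, 0.76, -0.85, -9.4, 1.0]
[0.0, 0.0, -0.115, 3.27, -2.34, -0.87, 1.0, 0.0, 0.0, -0.23, 6.55, -4.68, -1.75, 1.0, 0.0, 0.0, -0.345, 9.82, -7.03, -2.63, 1.0, 0.0, 0.0, -0.46, 13.1, -9.37, -3.5, 1.0, 0.0, 0.0, -0.575, 16.37, -11.71, -4.38, 1.0, 0.0, 0.0, -0.69, 19.64, -14.05, -5.25, 1.0, 0.0, 0.0, -0.805, 22.92, -16.39, -6.13, 1.0, 0.0, 0.0, -0.92, 26.19, -18.74, -7.0, 1.0]
```

Request:
{"api": "move_arm", "payload": {"deltas": [0,0,-0.011,0.25,-0.28,-3.13,1,0,0,-0.023,0.51,-0.57,-6.27,1,0,0,-0.034,0.76,-0.85,-9.4,1]}}

```text
time: 0.4
tool_pos: [0.2499, -0.4799, 0.2996]
ee_rot: [-3.14, -0.0, 0.5]
wrist_force: [0.6, 1.1, -0.7]
width: 0.0733
finger_force: 0.0
```

Request:
{"api": "move_arm", "payload": {"deltas": [0,0,-0.115,3.27,-2.34,-0.87,1,0,0,-0.23,6.55,-4.68,-1.75,1,0,0,-0.345,9.82,-7.03,-2.63,1,0,0,-0.46,13.1,-9.37,-3.5,1,0,0,-0.575,16.37,-11.71,-4.38,1,0,0,-0.69,19.64,-14.05,-5.25,1,0,0,-0.805,22.92,-16.39,-6.13,1,0,0,-0.92,26.19,-18.74,-7.0,1]}}

```text
time: 1.2
tool_pos: [0.3903, -0.1888, 0.3694]
ee_rot: [-3.141, -0.0, 1.424]
wrist_force: [0.4, -0.6, -0.2]
width: 0.0091
finger_force: 0.0
```

Request:
{"api": "move_arm", "payload": {"deltas": [0,0,0,0,0,0,1,0,0,0,0,0,0,1]}}

```text
time: 1.4
tool_pos: [0.3902, -0.19, 0.3693]
ee_rot: [-3.141, 0.001, 1.421]
wrist_force: [0.5, 0.4, -0.7]
width: 0.0004
finger_force: 0.0
```

Run:
```python
from h import *
import pickle
o=robot.get_obs();s=robot.snapshot("wrist");pickle.dump((o,s),open("w1.pkl","wb"))
print(o["time"],o["tool_pos"],o["ee_rot"],o["wrist_force"],o["width"],open("cmd.json").read())
print(s["T_tool_cam"],s["D"],s["fov_y"])
cv2.imwrite("pics/w1.png",s["image"][...,::-1])
```

```text
1.4 [ 0.390189   -0.18998003  0.36928681] [-3.14131236e+00  6.09329925e-04  1.42080072e+00] [ 0.45084587  0.42624814 -0.74997487] 0.0004158801306984847 [0.3899649701254948, -0.18997100679581785, 0.37, 1.42]
[[ 4.81646162e-04  9.72151677e-01  2.34352055e-01  6.73572349e-02]
 [ 9.99999671e-01 -3.15377525e-04 -7.46958306e-04  5.46157279e-04]
 [-6.52247398e-04  2.34352338e-01 -9.72151509e-01 -1.78300051e-01]
 [ 0.00000000e+00  0.00000000e+00  0.00000000e+00  1.00000000e+00]] [-0.03557841  0.          0.          0.          0.        ] 70.87833822936393
```

View pics/w1.png

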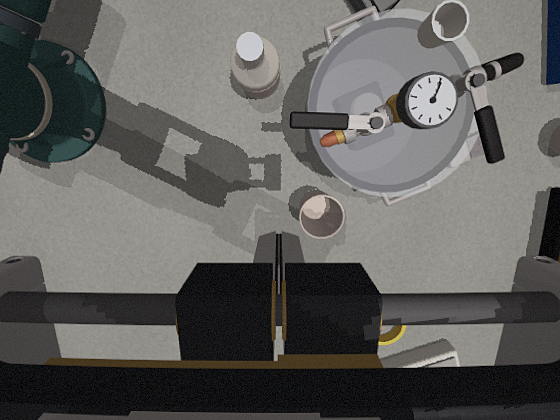

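The wrist view shows the vent pivot at (377,122) with its tip at (291,120), and the pump pivot at (477,80) with its tip at (496,161). The fingers are shut.

Run:
```python
from h import *
import pickle
o,s=pickle.load(open("w1.pkl","rb"));C=cam(s,o);P={}
for n,uv,z in(("vp",(377,122),.2515),("vt",(291,120),.2465),("pp",(477,80),.2515),("pt",(496.5,161),.2465),("gauge",(431,99),.262)):
    P[n]=onz(C,[uv],z)[0];print(n,P[n].round(4))
y=P["vp"]-P["pp"];print(np.linalg.norm(y[:2]),((P["vp"]+P["pp"])/2).round(4),"ydir",np.degrees(np.arctan2(y[1],y[0])))
for a,b in(("vp","vt"),("pp","pt")):
    d=P[b]-P[a];print(np.linalg.norm(d[:2]),np.degrees(np.arctan2(d[1],d[0])))
```

```text
vp [ 0.4978 -0.1233  0.2515]
vt [ 0.4157 -0.1091  0.2465]
pp [ 0.5967 -0.0979  0.2515]
pt [ 0.6202 -0.1794  0.2465]
gauge [ 0.546  -0.1098  0.262 ]
0.10207541190714399 [ 0.5472 -0.1106  0.2515] ydir -165.57269428953146
0.08335837920557726 170.18640156577933
0.08481384412511421 -73.89430330009118
```

```bash
cat >> h.py <<'E'
C0=np.array([.546,-.1105]);Y=np.radians(-165.6);yv=np.array([np.cos(Y),np.sin(Y)])
vp=C0+.052*yv;pp=C0-.052*yv
def fing(piv,th,sgn,gap,z=.238,r=.060):
    "finger pose pushing lever at world angle th (deg); sgn -1 pushes clockwise, +1 anticlockwise"
    t=np.radians(th);u=np.array([np.cos(t),np.sin(t)]);push=sgn*np.array([-u[1],u[0]])
    p=piv+r*u-push*(.016+gap);return [*p,z,t+sgn*np.pi/2]
def cmd(): return json.load(open("cmd.json"))
E
python3 - <<'E'
from h import *
V=lambda th,g,z=.238:fing(vp,th,-1,g,z)
c=cmd();a=V(171,.012,.30);b=V(171,.012);print(np.round(b,4))
c=rows(c,lin(c,a,3)+lin(a,b,4))
c=rows(c,lin(c,V(170,.002),3)+[V(t,0.0) for t in(168,166,164,162)])
E
```

```text
[ 0.432  -0.1417  0.238   1.4137]
[0.0, 0.0, 0.002, 1.8, 1.14, 2.33, 1.0, 0.0, 0.0, 0.004, 3.6, 2.29, 4.67, 1.0, 0.0, 0.0, 0.006, 5.4, 3.43, 7.0, 1.0, 0.0, 0.0, 0.006, 5.4, 3.43, 8.55, 1.0, 0.0, 0.0, 0.006, 5.4, 3.43, 10.1, 1.0, 0.0, 0.0, 0.006, 5.4, 3.43, 11.65, 1.0, 0.0, 0.0, 0.006, 5.4, 3.43, 13.2, 1.0]
[0.0, 0.0, 0.006, 0.37, -0.01, 0.0, 1.0, 0.0, 0.0, 0.012, 0.74, -0.02, 0.0, 1.0, 0.0, 0.0, 0.018, 1.11, -0.03, 0.0, 1.0, 0.0, 0.0, 0.053, 1.52, -0.08, 0.0, 1.0, 0.0, 0.0, 0.088, 1.73, -0.12, 0.0, 1.0, 0.0, 0.0, 0.122, 1.95, -0.15, 0.0, 1.0, 0.0, 0.0, 0.157, 2.16, -0.18, 0.0, 1.0]
```

Request:
{"api": "move_arm", "payload": {"deltas": [0,0,0.002,1.8,1.14,2.33,1,0,0,0.004,3.6,2.29,4.67,1,0,0,0.006,5.4,3.43,7,1,0,0,0.006,5.4,3.43,8.55,1,0,0,0.006,5.4,3.43,10.1,1,0,0,0.006,5.4,3.43,11.65,1,0,0,0.006,5.4,3.43,13.2,1]}}

```text
time: 2.15
tool_pos: [0.4312, -0.1438, 0.2357]
ee_rot: [-3.14, 0.0, 1.41]
wrist_force: [-0.3, -0.7, -0.2]
width: 0.0004
finger_force: 0.0
```

Request:
{"api": "move_arm", "payload": {"deltas": [0,0,0.006,0.37,-0.01,0,1,0,0,0.012,0.74,-0.02,0,1,0,0,0.018,1.11,-0.03,0,1,0,0,0.053,1.52,-0.08,0,1,0,0,0.088,1.73,-0.12,0,1,0,0,0.122,1.95,-0.15,0,1,0,0,0.157,2.16,-0.18,0,1]}}

```text
time: 2.85
tool_pos: [0.4336, -0.1221, 0.2385]
ee_rot: [3.14, 0.004, 1.254]
wrist_force: [-1.1, -4.2, -0.4]
width: 0.0001
finger_force: 2.1
```

Run:
```python
from h import *
V=lambda th,g,z=.238:fing(vp,th,-1,g,z)
c=cmd()
for a in((158,154,150,146,142,138,134,130),(127,124,121,118,115,113,111,110)):c=rows(c,[V(t,0.0) for t in a])
```

```text
[0.0, 0.0, 0.07, 0.43, -0.09, 0.0, 1.0, 0.0, 0.0, 0.14, 0.85, -0.16, 0.0, 1.0, 0.0, 0.0, 0.21, 1.29, -0.2, 0.0, 1.0, 0.0, 0.0, 0.28, 1.72, -0.2, 0.0, 1.0, 0.0, 0.0, 0.349, 2.15, -0.18, 0.0, 1.0, 0.0, 0.0, 0.419, 2.58, -0.13, 0.0, 1.0, 0.0, 0.0, 0.489, 3.01, -0.04, 0.0, 1.0, 0.0, 0.0, 0.559, 3.43, 0.07, 0.0, 1.0]
[0.0, 0.0, 0.052, 0.31, -0.07, 0.0, 1.0, 0.0, 0.0, 0.105, 0.63, -0.13, 0.0, 1.0, 0.0, 0.0, 0.157, 0.95, -0.18, 0.0, 1.0, 0.0, 0.0, 0.209, 1.28, -0.2, 0.0, 1.0, 0.0, 0.0, 0.262, 1.6, -0.21, 0.0, 1.0, 0.0, 0.0, 0.297, 1.82, -0.2, 0.0, 1.0, 0.0, 0.0, 0.331, 2.04, -0.19, 0.0, 1.0, 0.0, 0.0, 0.349, 2.14, -0.18, 0.0, 1.0]
```

Request:
{"api": "move_arm", "payload": {"deltas": [0,0,0.07,0.43,-0.09,0,1,0,0,0.14,0.85,-0.16,0,1,0,0,0.21,1.29,-0.2,0,1,0,0,0.28,1.72,-0.2,0,1,0,0,0.349,2.15,-0.18,0,1,0,0,0.419,2.58,-0.13,0,1,0,0,0.489,3.01,-0.04,0,1,0,0,0.559,3.43,0.07,0,1]}}

```text
time: 3.65
tool_pos: [0.4437, -0.0887, 0.2384]
ee_rot: [-3.142, 0.003, 0.694]
wrist_force: [-3.2, -1.3, 1.7]
width: 0.0001
finger_force: 2.2
```

Request:
{"api": "move_arm", "payload": {"deltas": [0,0,0.052,0.31,-0.07,0,1,0,0,0.105,0.63,-0.13,0,1,0,0,0.157,0.95,-0.18,0,1,0,0,0.209,1.28,-0.2,0,1,0,0,0.262,1.6,-0.21,0,1,0,0,0.297,1.82,-0.2,0,1,0,0,0.331,2.04,-0.19,0,1,0,0,0.349,2.14,-0.18,0,1]}}

```text
time: 4.45
tool_pos: [0.4589, -0.0725, 0.2384]
ee_rot: [-3.14, 0.002, 0.348]
wrist_force: [-5.5, 1.8, 1.8]
width: 0.0007
finger_force: 2.2
```

Run:
```python
from h import *
V=lambda th,g,z=.238:fing(vp,th,-1,g,z)
c=cmd();print(np.round(c,4))
c=rows(c,[V(t,0) for t in(109.3,108.6,108,107.5,107,107)])
```

```text
[ 0.4601 -0.0726  0.238   0.349 ]
[0.0, 0.0, 0.012, 0.08, -0.02, 0.0, 1.0, 0.0, 0.0, 0.024, 0.15, -0.04, 0.0, 1.0, 0.0, 0.0, 0.035, 0.21, -0.06, 0.0, 1.0, 0.0, 0.0, 0.044, 0.27, -0.07, 0.0, 1.0, 0.0, 0.0, 0.052, 0.32, -0.08, 0.0, 1.0, 0.0, 0.0, 0.052, 0.32, -0.08, 0.0, 1.0]
```

Request:
{"api": "move_arm", "payload": {"deltas": [0,0,0.012,0.08,-0.02,0,1,0,0,0.024,0.15,-0.04,0,1,0,0,0.035,0.21,-0.06,0,1,0,0,0.044,0.27,-0.07,0,1,0,0,0.052,0.32,-0.08,0,1,0,0,0.052,0.32,-0.08,0,1]}}

```text
time: 5.05
tool_pos: [0.4616, -0.0705, 0.2384]
ee_rot: [-3.14, 0.002, 0.297]
wrist_force: [-5.4, 1.5, 1.7]
width: 0.0007
finger_force: 2.1
```

Run:
```python
from h import *
V=lambda th,g,z=.238:fing(vp,th,-1,g,z)
c=cmd()
for t in(106,105,104.4):c=rows(c,[V(t,0),V(t,0)])
for i in range(4):
    p=V(104.4,-.0008*(i+1));c=rows(c,[p,p])
```

```text
[0.0, 0.0, 0.018, 0.1, -0.03, 0.0, 1.0, 0.0, 0.0, 0.018, 0.1, -0.03, 0.0, 1.0]
[0.0, 0.0, 0.017, 0.11, -0.02, 0.0, 1.0, 0.0, 0.0, 0.017, 0.11, -0.02, 0.0, 1.0]
[0.0, 0.0, 0.011, 0.06, -0.02, 0.0, 1.0, 0.0, 0.0, 0.011, 0.06, -0.02, 0.0, 1.0]
[0.0, 0.0, 0.0, 0.08, 0.0, 0.0, 1.0, 0.0, 0.0, 0.0, 0.08, 0.0, 0.0, 1.0]
[0.0, 0.0, 0.0, 0.08, 0.0, 0.0, 1.0, 0.0, 0.0, 0.0, 0.08, 0.0, 0.0, 1.0]
[0.0, 0.0, 0.0, 0.08, 0.0, 0.0, 1.0, 0.0, 0.0, 0.0, 0.08, 0.0, 0.0, 1.0]
[0.0, 0.0, 0.0, 0.08, 0.0, 0.0, 1.0, 0.0, 0.0, 0.0, 0.08, 0.0, 0.0, 1.0]
```

Request:
{"api": "move_arm", "payload": {"deltas": [0,0,0.018,0.1,-0.03,0,1,0,0,0.018,0.1,-0.03,0,1]}}

```text
time: 5.25
tool_pos: [0.4626, -0.0699, 0.2384]
ee_rot: [-3.14, 0.002, 0.279]
wrist_force: [-4.4, 1.9, 1.6]
width: 0.0003
finger_force: 2.0
```

Request:
{"api": "move_arm", "payload": {"deltas": [0,0,0.017,0.11,-0.02,0,1,0,0,0.017,0.11,-0.02,0,1]}}

```text
time: 5.45
tool_pos: [0.4635, -0.0693, 0.2384]
ee_rot: [-3.14, 0.002, 0.262]
wrist_force: [-3.9, 2.5, 0.6]
width: 0.0004
finger_force: 2.0
```

Request:
{"api": "move_arm", "payload": {"deltas": [0,0,0.011,0.06,-0.02,0,1,0,0,0.011,0.06,-0.02,0,1]}}

```text
time: 5.65
tool_pos: [0.464, -0.069, 0.2384]
ee_rot: [-3.14, 0.002, 0.251]
wrist_force: [-5.9, 1.4, 1.3]
width: 0.0003
finger_force: 2.1
```

Request:
{"api": "move_arm", "payload": {"deltas": [0,0,0,0.08,0,0,1,0,0,0,0.08,0,0,1]}}

```text
time: 5.85
tool_pos: [0.4648, -0.0687, 0.2384]
ee_rot: [-3.14, 0.002, 0.251]
wrist_force: [-4.0, 2.3, 2.0]
width: 0.0004
finger_force: 2.1
```

Still moving freely at friction level, so I'll continue in small steps.

Request:
{"api": "move_arm", "payload": {"deltas": [0,0,0,0.08,0,0,1,0,0,0,0.08,0,0,1]}}

```text
time: 6.05
tool_pos: [0.4651, -0.0686, 0.2384]
ee_rot: [-3.14, 0.003, 0.251]
wrist_force: [-6.3, 1.5, 1.8]
width: 0.0004
finger_force: 2.8
```

Request:
{"api": "move_arm", "payload": {"deltas": [0,0,0,0.08,0,0,1,0,0,0,0.08,0,0,1]}}

```text
time: 6.25
tool_pos: [0.4651, -0.0686, 0.2384]
ee_rot: [-3.14, 0.005, 0.251]
wrist_force: [-8.9, 2.1, 4.0]
width: 0.0007
finger_force: 3.8
```

Run:
```python
from h import *
V=lambda th,g,z=.238:fing(vp,th,-1,g,z)
Pm=lambda th,g,z=.238:fing(pp,th,1,g,z)
c=V(104.4,-.0024);a=V(104.4,.025);b=a[:2]+[.31,a[3]]
print(np.round(c,4));c=rows(c,lin(c,a,3)+lin(a,b,3)+[b])
a=Pm(-75.6,.012,.31);b=Pm(-75.6,.012);print(np.round(b,4))
c=rows(c,lin(c,a,5));c=rows(c,lin(c,b,4)+[b])
```

```text
[ 0.4675 -0.0687  0.238   0.2513]
[0.0, 0.0, 0.0, -0.91, 0.0, 0.0, 1.0, 0.0, 0.0, 0.0, -1.83, 0.0, 0.0, 1.0, 0.0, 0.0, 0.0, -2.74, 0.0, 0.0, 1.0, 0.0, 0.0, 0.0, -2.74, 0.0, -2.4, 1.0, 0.0, 0.0, 0.0, -2.74, 0.0, -4.8, 1.0, 0.0, 0.0, 0.0, -2.74, 0.0, -7.2, 1.0, 0.0, 0.0, 0.0, -2.74, 0.0, -7.2, 1.0]
[ 0.5842 -0.1626  0.238   0.2513]
[0.0, 0.0, 0.0, 2.34, 2.4, 0.0, 1.0, 0.0, 0.0, 0.0, 4.68, 4.8, 0.0, 1.0, 0.0, 0.0, 0.0, 7.02, 7.2, 0.0, 1.0, 0.0, 0.0, 0.0, 9.36, 9.6, 0.0, 1.0, 0.0, 0.0, 0.0, 11.7, 12.0, 0.0, 1.0]
[0.0, 0.0, 0.0, 0.0, 0.0, 1.8, 1.0, 0.0, 0.0, 0.0, 0.0, 0.0, 3.6, 1.0, 0.0, 0.0, 0.0, 0.0, 0.0, 5.4, 1.0, 0.0, 0.0, 0.0, 0.0, 0.0, 7.2, 1.0, 0.0, 0.0, 0.0, 0.0, 0.0, 7.2, 1.0]
```

The tool has stopped while the force climbs to 9 N, so the vent lever is on its stop. Retracting, then going to the pump lever.

Request:
{"api": "move_arm", "payload": {"deltas": [0,0,0,-0.91,0,0,1,0,0,0,-1.83,0,0,1,0,0,0,-2.74,0,0,1,0,0,0,-2.74,0,-2.4,1,0,0,0,-2.74,0,-4.8,1,0,0,0,-2.74,0,-7.2,1,0,0,0,-2.74,0,-7.2,1]}}

```text
time: 6.95
tool_pos: [0.4421, -0.0766, 0.3135]
ee_rot: [3.137, -0.007, 0.25]
wrist_force: [0.2, 0.2, 0.1]
width: 0.0005
finger_force: 0.0
```

Request:
{"api": "move_arm", "payload": {"deltas": [0,0,0,2.34,2.4,0,1,0,0,0,4.68,4.8,0,1,0,0,0,7.02,7.2,0,1,0,0,0,9.36,9.6,0,1,0,0,0,11.7,12,0,1,0,0,0,11.7,12,0,1]}}

```text
time: 7.55
tool_pos: [0.5858, -0.1652, 0.3043]
ee_rot: [-3.138, 0.005, 0.249]
wrist_force: [-0.1, -0.8, -1.4]
width: 0.001
finger_force: 0.0
```

Run:
```python
from h import *
import pickle
o=robot.get_obs();s=robot.snapshot("wrist");pickle.dump((o,s),open("w2.pkl","wb"))
print(o["time"],o["tool_pos"],o["ee_rot"],o["wrist_force"])
cv2.imwrite("pics/w2.png",s["image"][...,::-1])
C=cam(s,o)
for t in (-75.6,): 
    u=np.array([np.cos(np.radians(t)),np.sin(np.radians(t))]);print("pump exp",proj(C,[[*pp,.2515],[*(pp+.085*u),.2465]]).round())
```

```text
7.55 [ 0.58579096 -0.16523059  0.30426425] [-3.13847521  0.00515722  0.2488869 ] [-0.075711   -0.75191986 -1.41967005]
pump exp [[199. 190.]
 [305. 189.]]
```

View pics/w2.png

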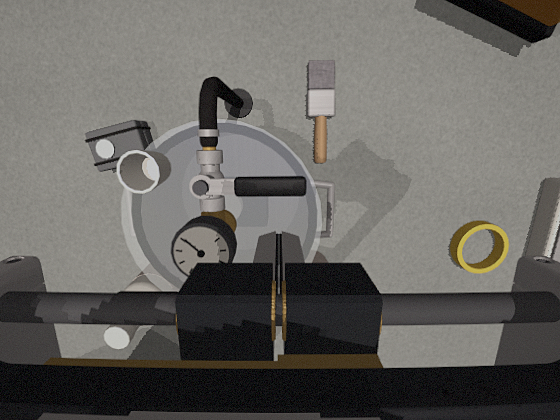

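The pump pivot is at (201,187) and its tip at (305,186), within 3 px of my model; the lever is shut and the fingers (278,240) are behind it.

Request:
{"api": "move_arm", "payload": {"deltas": [0,0,0,0,0,1.8,1,0,0,0,0,0,3.6,1,0,0,0,0,0,5.4,1,0,0,0,0,0,7.2,1,0,0,0,0,0,7.2,1]}}

```text
time: 8.1
tool_pos: [0.5817, -0.162, 0.2344]
ee_rot: [-3.138, 0.005, 0.251]
wrist_force: [-0.2, -0.8, -0.0]
width: 0.0007
finger_force: 0.0
```

Run:
```python
from h import *
Pm=lambda th,g,z=.238:fing(pp,th,1,g,z)
c=cmd()
c=rows(c,lin(c,Pm(-75,.002),3)+[Pm(t,0.0) for t in(-73,-70,-67,-64,-61)])
for a in range(-57,0,32):c=rows(c,[Pm(a+4*k,0.0) for k in range(8)])
```

```text
[0.0, 0.0, -0.003, 0.35, 0.01, 0.0, 1.0, 0.0, 0.0, -0.007, 0.71, 0.01, 0.0, 1.0, 0.0, 0.0, -0.01, 1.06, 0.02, 0.0, 1.0, 0.0, 0.0, -0.045, 1.47, 0.07, 0.0, 1.0, 0.0, 0.0, -0.098, 1.79, 0.13, 0.0, 1.0, 0.0, 0.0, -0.15, 2.12, 0.17, 0.0, 1.0, 0.0, 0.0, -0.202, 2.44, 0.2, 0.0, 1.0, 0.0, 0.0, -0.255, 2.76, 0.21, 0.0, 1.0]
[0.0, 0.0, -0.07, 0.43, 0.1, 0.0, 1.0, 0.0, 0.0, -0.139, 0.85, 0.17, 0.0, 1.0, 0.0, 0.0, -0.209, 1.29, 0.2, 0.0, 1.0, 0.0, 0.0, -0.279, 1.72, 0.21, 0.0, 1.0, 0.0, 0.0, -0.349, 2.15, 0.19, 0.0, 1.0, 0.0, 0.0, -0.419, 2.58, 0.13, 0.0, 1.0, 0.0, 0.0, -0.489, 3.01, 0.05, 0.0, 1.0, 0.0, 0.0, -0.558, 3.43, -0.06, 0.0, 1.0]
[0.0, 0.0, -0.07, 0.42, 0.09, 0.0, 1.0, 0.0, 0.0, -0.14, 0.85, 0.16, 0.0, 1.0, 0.0, 0.0, -0.21, 1.28, 0.2, 0.0, 1.0, 0.0, 0.0, -0.28, 1.71, 0.2, 0.0, 1.0, 0.0, 0.0, -0.349, 2.15, 0.18, 0.0, 1.0, 0.0, 0.0, -0.419, 2.58, 0.13, 0.0, 1.0, 0.0, 0.0, -0.489, 3.0, 0.04, 0.0, 1.0, 0.0, 0.0, -0.559, 3.42, -0.07, 0.0, 1.0]
```

Request:
{"api": "move_arm", "payload": {"deltas": [0,0,-0.003,0.35,0.01,0,1,0,0,-0.007,0.71,0.01,0,1,0,0,-0.01,1.06,0.02,0,1,0,0,-0.045,1.47,0.07,0,1,0,0,-0.098,1.79,0.13,0,1,0,0,-0.15,2.12,0.17,0,1,0,0,-0.202,2.44,0.2,0,1,0,0,-0.255,2.76,0.21,0,1]}}

```text
time: 8.9
tool_pos: [0.6109, -0.1593, 0.239]
ee_rot: [3.14, 0.002, 0.507]
wrist_force: [-3.6, -1.8, 1.3]
width: 0.0008
finger_force: 2.1
```

Request:
{"api": "move_arm", "payload": {"deltas": [0,0,-0.07,0.43,0.1,0,1,0,0,-0.139,0.85,0.17,0,1,0,0,-0.209,1.29,0.2,0,1,0,0,-0.279,1.72,0.21,0,1,0,0,-0.349,2.15,0.19,0,1,0,0,-0.419,2.58,0.13,0,1,0,0,-0.489,3.01,0.05,0,1,0,0,-0.558,3.43,-0.06,0,1]}}

```text
time: 9.7
tool_pos: [0.6414, -0.1433, 0.2391]
ee_rot: [3.138, 0.003, 1.065]
wrist_force: [-1.6, -3.6, 1.2]
width: 0.0005
finger_force: 2.2
```

Request:
{"api": "move_arm", "payload": {"deltas": [0,0,-0.07,0.42,0.09,0,1,0,0,-0.14,0.85,0.16,0,1,0,0,-0.21,1.28,0.2,0,1,0,0,-0.28,1.71,0.2,0,1,0,0,-0.349,2.15,0.18,0,1,0,0,-0.419,2.58,0.13,0,1,0,0,-0.489,3,0.04,0,1,0,0,-0.559,3.42,-0.07,0,1]}}

```text
time: 10.5
tool_pos: [0.6592, -0.1133, 0.2391]
ee_rot: [3.136, 0.005, 1.624]
wrist_force: [2.8, -4.0, 0.1]
width: 0.0003
finger_force: 2.3
```

Run:
```python
from h import *
Pm=lambda th,g,z=.238:fing(pp,th,1,g,z)
c=cmd()
c=rows(c,[Pm(t,0.0) for t in(2,4,6,8,9,10,11,11)])
for t in(12.5,14.4):c=rows(c,[Pm(t,0),Pm(t,0)])
```

```text
[0.0, 0.0, 0.018, -0.1, -0.03, 0.0, 1.0, 0.0, 0.0, -0.017, 0.11, 0.03, 0.0, 1.0, 0.0, 0.0, -0.052, 0.32, 0.08, 0.0, 1.0, 0.0, 0.0, -0.087, 0.53, 0.12, 0.0, 1.0, 0.0, 0.0, -0.105, 0.64, 0.14, 0.0, 1.0, 0.0, 0.0, -0.122, 0.74, 0.15, 0.0, 1.0, 0.0, 0.0, -0.139, 0.85, 0.17, 0.0, 1.0, 0.0, 0.0, -0.139, 0.85, 0.17, 0.0, 1.0]
[0.0, 0.0, -0.027, 0.16, 0.04, 0.0, 1.0, 0.0, 0.0, -0.027, 0.16, 0.04, 0.0, 1.0]
[0.0, 0.0, -0.033, 0.2, 0.05, 0.0, 1.0, 0.0, 0.0, -0.033, 0.2, 0.05, 0.0, 1.0]
```

The sweep already reached 3°, so I'll drop the first row.

Request:
{"api": "move_arm", "payload": {"deltas": [0,0,-0.017,0.11,0.03,0,1,0,0,-0.052,0.32,0.08,0,1,0,0,-0.087,0.53,0.12,0,1,0,0,-0.105,0.64,0.14,0,1,0,0,-0.122,0.74,0.15,0,1,0,0,-0.139,0.85,0.17,0,1,0,0,-0.139,0.85,0.17,0,1]}}

```text
time: 11.2
tool_pos: [0.6607, -0.1039, 0.2391]
ee_rot: [3.136, 0.005, 1.76]
wrist_force: [3.8, -2.6, 1.0]
width: 0.0002
finger_force: 2.1
```

Request:
{"api": "move_arm", "payload": {"deltas": [0,0,-0.027,0.16,0.04,0,1,0,0,-0.027,0.16,0.04,0,1]}}

```text
time: 11.4
tool_pos: [0.6608, -0.1022, 0.2391]
ee_rot: [3.136, 0.005, 1.788]
wrist_force: [3.9, -3.4, 0.2]
width: 0.0003
finger_force: 2.0
```

Request:
{"api": "move_arm", "payload": {"deltas": [0,0,-0.02,0.12,0.03,0,1,0,0,-0.02,0.12,0.03,0,1]}}

```text
time: 11.6
tool_pos: [0.6609, -0.101, 0.2391]
ee_rot: [3.136, 0.005, 1.808]
wrist_force: [4.8, -3.3, 0.9]
width: 0.0004
finger_force: 2.1
```

Request:
{"api": "move_arm", "payload": {"deltas": [0,0,-0.013,0.08,0.02,0,1,0,0,-0.013,0.08,0.02,0,1]}}

```text
time: 11.8
tool_pos: [0.661, -0.1002, 0.2391]
ee_rot: [3.136, 0.005, 1.82]
wrist_force: [5.2, -2.8, -0.3]
width: 0.0006
finger_force: 2.1
```

Request:
{"api": "move_arm", "payload": {"deltas": [0,0,0,0.08,0,0,1,0,0,0,0.08,0,0,1]}}

```text
time: 12.0
tool_pos: [0.6608, -0.0994, 0.2391]
ee_rot: [3.136, 0.005, 1.82]
wrist_force: [4.5, -4.1, 0.6]
width: 0.0005
finger_force: 2.2
```

Request:
{"api": "move_arm", "payload": {"deltas": [0,0,0,0.08,0,0,1,0,0,0,0.08,0,0,1]}}

```text
time: 12.2
tool_pos: [0.6608, -0.0991, 0.2391]
ee_rot: [3.135, 0.006, 1.82]
wrist_force: [4.2, -4.5, -0.6]
width: 0.0007
finger_force: 2.7
```

Request:
{"api": "move_arm", "payload": {"deltas": [0,0,0,0.08,0,0,1,0,0,0,0.08,0,0,1]}}

```text
time: 12.4
tool_pos: [0.6608, -0.0991, 0.2391]
ee_rot: [3.135, 0.007, 1.819]
wrist_force: [5.2, -6.0, -0.7]
width: 0.0004
finger_force: 3.5
```

Run:
```python
from h import *
c=[.661,-.099,.238,1.82];t=np.radians(104.4);a=[c[0]-.027*np.cos(t),c[1]-.027*np.sin(t),.238,1.82];b=a[:2]+[.33,1.82];d=[.50,-.32,.36,1.42]
rows(c,lin(c,a,3)+lin(a,b,4));rows(b,lin(b,d,8))
```

```text
[0.0, 0.0, 0.0, -0.9, 0.0, 0.0, 1.0, 0.0, 0.0, 0.0, -1.8, 0.0, 0.0, 1.0, 0.0, 0.0, 0.0, -2.7, 0.01, 0.0, 1.0, 0.0, 0.0, 0.0, -2.7, 0.01, -2.3, 1.0, 0.0, 0.0, 0.0, -2.7, 0.01, -4.6, 1.0, 0.0, 0.0, 0.0, -2.7, 0.01, -6.9, 1.0, 0.0, 0.0, 0.0, -2.7, 0.01, -9.2, 1.0]
[0.0, 0.0, 0.05, -1.84, -2.63, -0.37, 1.0, 0.0, 0.0, 0.1, -3.69, -5.26, -0.75, 1.0, 0.0, 0.0, 0.15, -5.53, -7.9, -1.12, 1.0, 0.0, 0.0, 0.2, -7.37, -10.53, -1.5, 1.0, 0.0, 0.0, 0.25, -9.22, -13.16, -1.88, 1.0, 0.0, 0.0, 0.3, -11.06, -15.79, -2.25, 1.0, 0.0, 0.0, 0.35, -12.9, -18.43, -2.63, 1.0, 0.0, 0.0, 0.4, -14.75, -21.06, -3.0, 1.0]
```

Request:
{"api": "move_arm", "payload": {"deltas": [0,0,0,0.08,0,0,1,0,0,0,0.08,0,0,1]}}

```text
time: 12.6
tool_pos: [0.6608, -0.0991, 0.2391]
ee_rot: [3.135, 0.009, 1.818]
wrist_force: [5.7, -6.8, -0.3]
width: 0.0008
finger_force: 4.2
```

Request:
{"api": "move_arm", "payload": {"deltas": [0,0,0,-0.9,0,0,1,0,0,0,-1.8,0,0,1,0,0,0,-2.7,0,0,1,0,0,0,-2.7,0,-2.3,1,0,0,0,-2.7,0,-4.6,1,0,0,0,-2.7,0,-6.9,1,0,0,0,-2.7,0,-9.2,1]}}

```text
time: 13.3
tool_pos: [0.6643, -0.1221, 0.3302]
ee_rot: [-3.141, -0.001, 1.822]
wrist_force: [0.9, 0.2, -0.3]
width: 0.0006
finger_force: 0.0
```

Request:
{"api": "move_arm", "payload": {"deltas": [0,0,0.05,-1.84,-2.63,-0.37,1,0,0,0.1,-3.69,-5.26,-0.75,1,0,0,0.15,-5.53,-7.9,-1.12,1,0,0,0.2,-7.37,-10.53,-1.5,1,0,0,0.25,-9.22,-13.16,-1.88,1,0,0,0.3,-11.06,-15.79,-2.25,1,0,0,0.35,-12.9,-18.43,-2.63,1,0,0,0.4,-14.75,-21.06,-3,1]}}

```text
time: 14.1
tool_pos: [0.496, -0.318, 0.3597]
ee_rot: [-3.141, -0.0, 1.42]
wrist_force: [-0.1, 0.8, 0.3]
width: 0.0004
finger_force: 0.0
```

Request:
{"api": "move_arm", "payload": {"deltas": [0,0,0,0,0,0,1,0,0,0,0,0,0,1,0,0,0,0,0,0,1,0,0,0,0,0,0,1]}}

```text
time: 14.5
tool_pos: [0.4978, -0.316, 0.3591]
ee_rot: [-3.141, -0.001, 1.424]
wrist_force: [-0.2, -0.4, -1.0]
width: 0.0007
finger_force: 0.0
```

Run:
```python
from h import *
import pickle
o=robot.get_obs();s=robot.snapshot("wrist");C=cam(s,o)
print(o["time"],o["tool_pos"],o["wrist_force"])
cv2.imwrite("pics/w3.png",s["image"][...,::-1])
u=lambda t:np.array([np.cos(np.radians(t)),np.sin(np.radians(t))])
for n,p,t in(("vent",vp,104.4),("pump",pp,14.4)):print(n,proj(C,[[*p,.2515],[*(p+.085*u(t)),.2465]]).round(1))
s=robot.snapshot("top");cv2.imwrite("pics/top3.png",cv2.resize(s["image"][130:290,220:440],None,fx=3.5,fy=3.5,interpolation=cv2.INTER_CUBIC)[...,::-1])
```

```text
14.5 [ 0.49784264 -0.31597727  0.35911497] [-0.2296121  -0.42166513 -0.98137769]
vent [[ 242.4   -7.9]
 [ 202.1 -106.3]]
pump [[355.4 -59.8]
 [446.8 -96. ]]
```

View pics/w3.png

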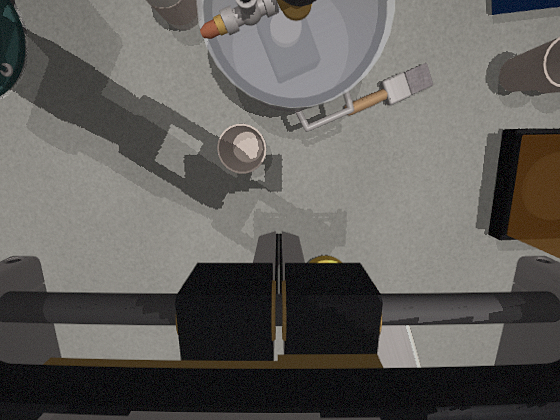

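View pics/top3.png

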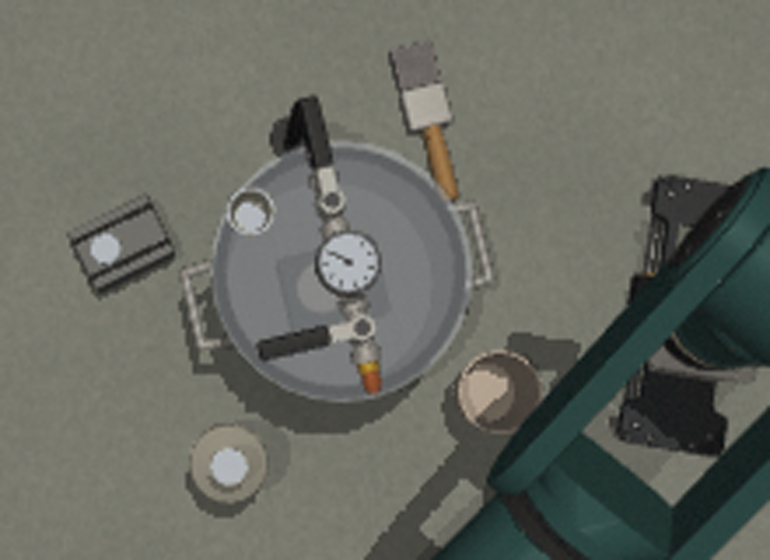

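The top view shows the vent lever, (362,328) to (259,352), crosswise to its pipe. The pump lever, (331,201) to (308,98), is in line over the hose. The cup, mould, brush and bottle stand where they were.

```bash
python3 -c "
from bench import robot
print(robot.close_job())"
```

```text
the job is handed in; nothing more can be done
None
```

The vent lever was pushed fully shut first, then the pump lever fully open, each gently onto its stop at about 9 N; nothing else near the chamber had moved in the last top view, and the job is handed in.

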